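# Fold the empty stock crate flat

### The arm

A 6-joint arm with a two-finger parallel gripper is mounted at the origin on the work surface. World frame = base frame: x ahead of the robot, y to its left, z up, the work surface at z = 0. Lengths are in m, angles in rad, forces in N, time in s.
With the tool pointing down it reaches from about 0.35 to 0.85 m from the base axis. Payload 8.1 kg.
Tool frame: the origin (TCP) lies at the very end of the fingers, on their centre line; the grasp point (between the pads) lies behind it (robot.grip_point_offset is the z of the grasp point in the tool frame, in m); z points along the fingers, y is the line along which they close (so a half turn about z gives the same grasp; the last joint's range is limited). The gripper opens to 93 mm and grips with 3 to 60 N. Pads are 15 mm wide; open, the fingers measure 128 mm over their backs; the gripper's body (75 mm by 188 mm) begins 65 mm behind the grasp point.
Start: joints at [1.071, 0.13, 1.488, -0, 1.523, -0.085], TCP at [0.242, 0.549, 0.219] pointing down, gripper open.
Joint ranges: [-2.96, 2.96], [-0.89, 2.26], [0.02, 2.5], [-1.34, 4.48], [0, 2.73], [-2.66, 2.66]. Speed limits (rad/s): [2.39, 2.39, 2.79, 3.14, 3.14, 3.14].

### API

Orientations are given as [roll, pitch, yaw] about the fixed x, y, z axes, in that order (R = Rz(yaw) Ry(pitch) Rx(roll)).
In Python, from rig import robot gives the robot as it stands.
- The arm moves only by the tool creep_tool, called after "Call:" by a JSON object that holds its "api" and its "payload", one argument or row to a line. Schema: {"type":"object","properties":{"rows":{"type":"string"},"jaw":{"type":"number"},"clamp_n":{"type":"number"},"only":{"type":"string"},"quiet":{"type":"boolean"},"lines":{"type":"string"}},"required":["rows"],"additionalProperties":false}. rows is a string of 1 to 10 rows, parted by semicolons, with the numbers parted by spaces; each row has 6 numbers: dx, dy, dz in units of 5 mm, then a rotation vector rx, ry, rz in units of 0.25 rad; each row is the pose to reach, as a shift and turn from the pose commanded when the call began, along the tool's axes at that moment; what a row does not reach only later rows make up. A row lasts 1/8 s, in which the tool goes at most 0.0625 m and 0.188 rad, less where a joint would pass 70% of its speed; a pose out of reach is approached as far as the arm can. jaw is the finger opening in m, set as the call begins (left out keeps the last). The fingers move at their own pace and stop on an object; clamp_n is the grip in N (left out, the last holds). Time passes only in rows, so rows that do not move let the fingers close. The tool returns the time, the measured TCP pose, the force, the opening and the grip force at its end. only (a regular expression) keeps the lines of the reply that match it, lines (a string "A,B") keeps lines A to B, and quiet returns only ok. Input that does not fit is refused with a message, and nothing moves.
- robot.sense(): the state, without advancing time (a new reading comes with each control period).
- robot.snapshot(name): name is "scene" or "top"; returns the picture (400x640x3 uint8, red, green, blue); there is no depth.
- robot.camera_model(name): a dict with "fx", "fy", "cx", "cy" (pixels), "eye" and "attitude" of the camera in the world. Camera axes: x right, y down, z forward; pixel columns grow to the right and rows downward; lengths in m; the calibration is good to about 2 mm. A picture is of the moment at which its call begins. camera_model takes no time and is no camera call.
- robot.sign_off(): hands the job in; it is judged then, once.
The state is a dict: "t": time; "q": joint angles; "dq": joint speeds; "tau": joint torques, N m; "position": TCP position; "tcp_rot": TCP orientation; "wrist_force": force on the tool from outside, world axes, zero at the start; "wrist_torque": the same for the moment, N m; "width": finger opening in m; "finger_force": force on a finger pad.
Only numpy, scipy, OpenCV 4.12 (cv2) and the standard library are available. Lean on these libraries where they do the work, as an engineer would, in place of code of your own. Each camera call takes 0.05 s, during which the arm holds its last target. There are 200 camera calls.

### The job

The green folding crate has been emptied and its corner catches are released: fold it down flat so that it can go back to the supplier. Push the two short end walls inward until they lie on the floor of the crate, then push the two long side walls inward so that they lie flat on top. Only push the walls over: do not lift or tip the crate, leave it where it stands to within a few centimetres, and do not disturb the bottle and the two jars beside it.

Things in the scene. Friction and masses are not known exactly. Their poses are not given: they have to be found in the camera images.
- crate: Green plastic folding crate, loose on the table, open-topped, empty, about 0.7 kg. Foot 200 mm along its x by 300 mm along its y, 125 mm high to the rim. Origin: centre of its underside; z up; x away from the robot (turned up to 30 degrees), y to the robot's left. Four hinged walls 6 mm thick fold inward only; all lies below 40 mm when folded.
- end_left (a joint): Short end wall at the crate's +y end (left): 0 upright, grows as it folds inward (to crate -y), 1.57 flat on the floor; starts at 0 to 0.1. Hinge along crate x at crate y = 142 mm, 14 mm above the table. 183 mm wide, 111 mm high above the hinge, with a hand hole 90 x 26 mm, 32 mm below its top. Hinge friction holds it up to a lean of about 15 degrees; beyond that it drops flat by itself.
- end_right (a joint): The same for the short end wall at the crate's -y end (right): hinge at crate y = -142 mm, it folds towards crate +y.
- side_near (a joint): Long side wall nearer the robot: 0 upright, grows as it folds inward (to crate +x), 1.57 flat. Hinge along crate y at crate x = -96 mm, 30 mm above the table. 296 mm wide, 95 mm high above the hinge. It cannot fold while an end wall stands between the sides. Hinge friction holds it up to a lean of about 15 degrees; beyond that it drops flat by itself.
- side_far (a joint): The same for the long side wall farther from the robot: hinge at crate x = 96 mm, it folds towards crate -x, to the robot.
- end_left_top (a point): Middle of the top edge of the left end wall, mid-thickness; it moves with the wall. Height 125 mm when upright, 14 mm when folded flat.
- end_right_top (a point): Middle of the top edge of the right end wall; as the left one.
- side_near_top (a point): Middle of the top edge of the near side wall, mid-thickness; it moves with the wall. Height 125 mm when upright, 30 mm when folded flat.
- side_far_top (a point): Middle of the top edge of the far side wall; as the near one.
- juice_bottle: Orange bottle with a white spout cap, 54 mm diameter, 150 mm high, loose. Origin: centre of its underside, z up. The bottle and the two jars stand one beyond the crate's left end, one beyond its right end and one off its near right corner, 250 to 300 mm from its centre, in any arrangement.
- jam_jar: Amber glass jar with a brass lid, 66 mm diameter, 85 mm high, loose. Origin: centre of its underside, z up.
- pickle_jar: Green glass jar with a white lid, 72 mm diameter, 95 mm high, loose. Origin: centre of its underside, z up.

How it is judged:
By the outcome, as a careful person would: the job done as asked, in the order asked, and still so for the second after the job is handed in, with the robot touching nothing.
It also fails if it takes over 58 s, if anything falls off the work surface, if the arm or the gripper's body presses on something with over 40 N, if the wrist force passes 120 N, or if a joint passes its speed limit or range.

## Working session

There is one attempt and no reset: what is moved stays moved. The work goes in short steps, Python scripts to look and compute and a tool call to move; the robot and the scene stay as the last step left them, time stands still between calls to the robot, and variables do not carry over. Pictures are saved under pics/ and viewed, at most 10 in all, crops included, and the job is handed in when it is done.

```bash
ls; mkdir -p pics
```

Run:
```python
from rig import robot
import cv2
for n in("scene","top"):
    cv2.imwrite(f"pics/{n}0.png",robot.snapshot(n)[:,:,::-1]); print(n,robot.camera_model(n))
print(robot.sense(),robot.grip_point_offset)
```

```text
pics
rig.py
scene {'fx': 430.72368748666497, 'fy': 430.72368748666497, 'cx': 314.15714429316523, 'cy': 199.0225482245913, 'eye': array([0.99819747, 0.75508451, 0.77731039]), 'attitude': array([-2.22443782,  0.01018947,  2.53195249])}
top {'fx': 367.84231868024847, 'fy': 367.84231868024847, 'cx': 322.5707619136532, 'cy': 200.77059907770806, 'eye': array([0.43354771, 0.04510111, 0.97047074]), 'attitude': array([-3.08082888,  0.0122636 , -1.57101321])}
{'t': 0.1, 'q': array([ 1.07061342e+00,  1.31108395e-01,  1.48915765e+00,  8.49321570e-06,
        1.52300132e+00, -8.53947454e-02]), 'dq': array([-0.00187532, -0.00294584, -0.00252996,  0.00120575,  0.00016238,
        0.00109273]), 'tau': array([ 1.32325378e-03, -5.61345112e+01, -4.93093729e+01,  7.70126260e-02,
        2.92678090e-02, -6.83876260e-05]), 'position': array([0.24152541, 0.54868257, 0.21768575]), 'tcp_rot': array([-3.13992477e+00, -1.51289743e-04,  2.72680396e+00]), 'wrist_force': array([ 0.46102116,  0.02241669, -0.34617048]), 'wrist_torque': array([0.0390117 , 0.02967644, 0.01312622]), 'finger_force': 0.0, 'width': 0.09261982369529807} -0.0188
```

View pics/top0.png

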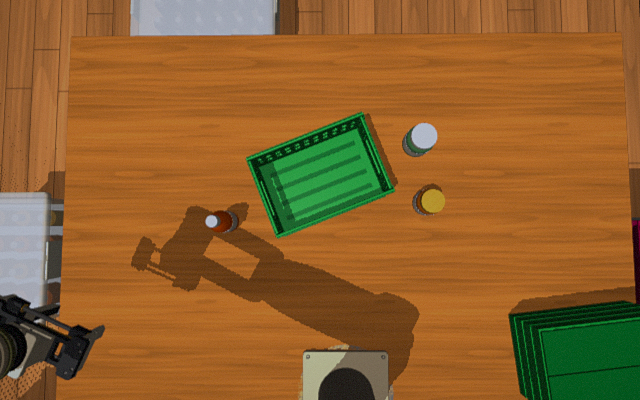

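View pics/scene0.png

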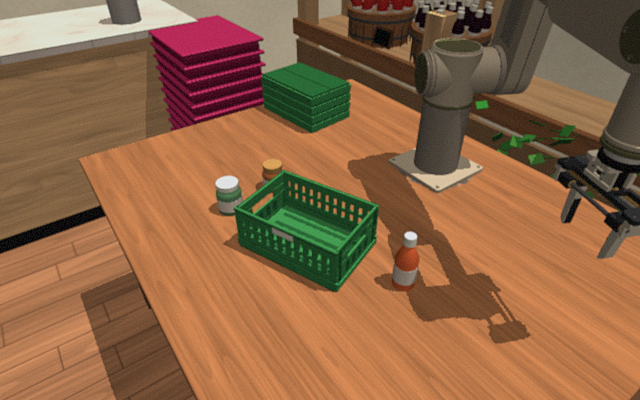

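The top view shows the crate rim at about (247,158), (362,113), (393,190), (277,237). The bottle is at (212,222), the pickle jar at (424,132) and the jam jar at (432,201). I'll enlarge it for accuracy.

Run:
```python
import cv2
i=cv2.imread("pics/top0.png")[100:250,195:455]
cv2.imwrite("pics/c0.png",cv2.resize(i,None,fx=3,fy=3,interpolation=cv2.INTER_CUBIC))
```

```text
(no output)
```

View pics/c0.png

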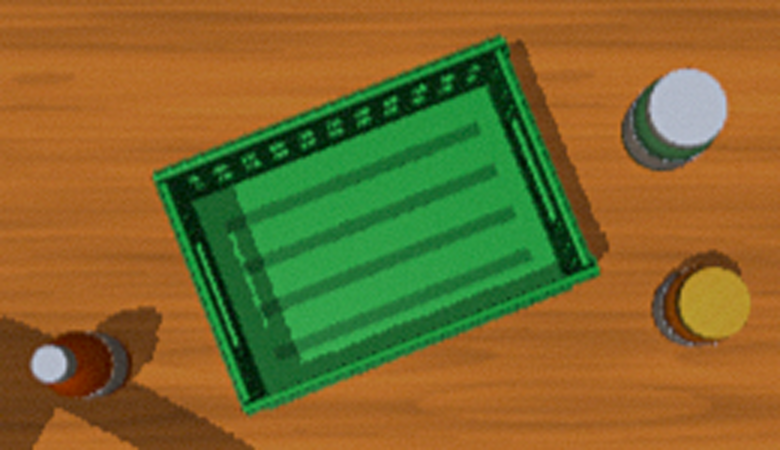

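Crop readings: rim corners FL (155,175), FR (502,38), NR (599,271), NL (248,411). Lid centres: bottle (50,363), pickle (688,107), jam (714,303).

Create h.py:
```python
from rig import robot
import numpy as np
from scipy.spatial.transform import Rotation as Rn
def px(u,v,z,n="top"):
    c=robot.camera_model(n); d=Rn.from_euler('xyz',c['attitude']).apply([(u-c['cx'])/c['fx'],(v-c['cy'])/c['fy'],1])
    return c['eye']+d*(z-c['eye'][2])/d[2]
def pj(p,n="top"):
    c=robot.camera_model(n); q=Rn.from_euler('xyz',c['attitude']).inv().apply(np.array(p)-c['eye'])
    return c['cx']+c['fx']*q[0]/q[2],c['cy']+c['fy']*q[1]/q[2]
```

Run:
```python
from h import *
np.set_printoptions(precision=4,suppress=True)
f=lambda u,v,z:px((u+.5)/3-.5+195,(v+.5)/3-.5+100,z)
P=np.array([f(*p,.125) for p in[(155,175),(502,38),(599,271),(248,411)]])
print(P); c=P.mean(0);print("c",c)
for i in range(4):
    d=P[(i+1)%4]-P[i];print(np.linalg.norm(d),np.arctan2(d[1],d[0]))
y=(P[0]+P[3]-P[1]-P[2]);th=np.arctan2(-y[0],y[1]);x=P[0]+P[1]-P[2]-P[3];th2=np.arctan2(x[1],x[0]);print("yaw",th,th2)
for n,p in dict(b=(50,363,.15),p=(688,107,.095),j=(714,303,.085)).items():
    w=f(*p);d=w-c;t=(th+th2)/2;print(n,w,"crate",np.cos(t)*d[0]+np.sin(t)*d[1],-np.sin(t)*d[0]+np.cos(t)*d[1],np.hypot(d[0],d[1]))
print([pj([*(p[:2]),.125],"scene") for p in P])
```

```text
[[ 0.5848  0.2327  0.125 ]
 [ 0.6917 -0.0366  0.125 ]
 [ 0.5097 -0.1097  0.125 ]
 [ 0.4026  0.1592  0.125 ]]
c [0.5472 0.0614 0.125 ]
0.2897768077863981 -1.1929888590546616
0.19615548226237178 -2.7597184926726053
0.2894353433205516 1.9495685549218902
0.19643639988009176 0.3836073475709226
yaw 0.3782895635547257 0.3827413743317466
b [0.4391 0.3039 0.15  ] crate -0.010267607242144122 0.26526906357841507 0.26546770020145233
p [ 0.6441 -0.1879  0.095 ] crate -0.0026364038060864153 -0.26745322750969297 0.2674662212885589
j [ 0.4874 -0.2086  0.085 ] crate -0.15579241692368695 -0.22851630557903857 0.27657002564706185
[(np.float64(335.8176761549665), np.float64(251.75237230545738)), (np.float64(234.20804982163725), np.float64(206.40921385640158)), (np.float64(282.09892939234487), np.float64(168.91304150457117)), (np.float64(376.9612193036433), np.float64(204.01093709484718))]
```
Good. Crate centre (0.547,0.061), yaw 0.380. Wall width 296 vs measured ~290; ok.

Everything checks out: the rim comes to 0.290 x 0.196, and the objects sit 265–277 mm from the centre. The crate is at (0.547, 0.061), yaw 0.38. I'll turn tool x along crate y (yaw 1.951), close the fingers and go to crate (0, 0.19) above the table.

Add to h.py:
```python
C=np.array([.5472,.0614]);T=.380
def go(x,y,z,yaw=T+np.pi/2):
    "tool-frame shift and turn from here to crate-frame x,y at height z"
    s=robot.sense(); A=Rn.from_euler('xyz',s['tcp_rot']); B=Rn.from_euler('xyz',[np.pi,0,yaw])
    w=np.r_[C+Rn.from_euler('z',T).as_matrix()[:2,:2]@[x,y],z]
    print(np.round(A.inv().apply(w-s['position']),4),np.round((A.inv()*B).as_rotvec(),3))
```

```bash
python3 -c "
from h import *
go(0,.19,.215)"
```

```text
[-0.3405 -0.1897  0.003 ] [-0.002  0.001  0.776]
```

The manual's scale: shifts go in units of 5 mm and turns go in units of 0.25 rad. Converting my numbers, -0.34 m is -68, -0.31 m is -62, 0.776 rad is 3.104.

Call:
{"api": "creep_tool", "payload": {
  "rows": "-12 -6.6 0 0 0 0.6;-24 -13.2 0 0 0 1.2;-34 -19 0 0 0 1.8;-44 -24.6 0 0 0 2.4;-54 -30 0 0 0 3.104;-62 -34.6 0 0 0 3.104;-68 -38 0 0 0 3.104;-68 -38 0 0 0 3.104;-68 -38 0 0 0 3.104",
  "jaw": 0,
  "clamp_n": 10
}}

```text
t: 1.23
position: [0.4759, 0.2385, 0.2183]
tcp_rot: [-3.141, -0.0, 1.95]
wrist_force: [-0.2, 0.2, -0.4]
width: 0.0074
finger_force: 0.0
```

```bash
python3 -c "
from h import *
print(robot.sense()['width']);go(0,.19,.105);go(0,.08,.105)"
```

```text
0.007441107829601233
[-0.0009  0.0006  0.1133] [-0.001 -0.    -0.   ]
[-0.1109  0.0006  0.1132] [-0.001 -0.    -0.   ]
```

Converted, -0.08 m is -16, 0.113 m is 22.6.

Call:
{"api": "creep_tool", "payload": {
  "rows": "0 0 10 0 0 0;0 0 19 0 0 0;0 0 22.6 0 0 0;0 0 22.6 0 0 0;-4 0 22.6 0 0 0;-8 0 22.6 0 0 0;-12 0 22.6 0 0 0;-16 0 22.6 0 0 0;-20 0 22.6 0 0 0;-20 0 22.6 0 0 0"
}}

```text
t: 2.48
position: [0.5144, 0.1441, 0.1063]
tcp_rot: [3.141, 0.0, 1.949]
wrist_force: [0.3, 0.7, 0.6]
width: 0.0009
finger_force: 0.0
```

Run:
```python
from h import *
import cv2
a=robot.snapshot("scene")[130:320,180:480];b=robot.snapshot("top")[90:280,180:480]
cv2.imwrite("pics/m1.png",cv2.resize(np.vstack([a,b])[:,:,::-1],None,fx=1.57,fy=1.57))
```

```text
(no output)
```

View pics/m1.png

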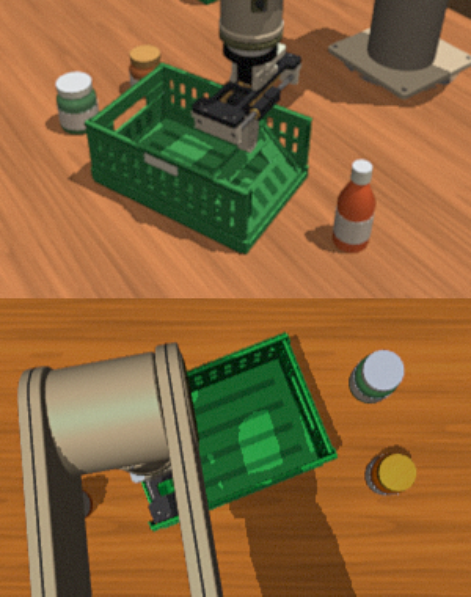

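The left end wall is well past its balance lean and falling, and the crate and bottle haven't moved. I'll rise, cross over to the right end and push back.

Converted, -0.11 m is -22, -0.275 m is -55.

Call:
{"api": "creep_tool", "payload": {
  "rows": "0 0 -10 0 0 0;0 0 -20 0 0 0;-10 0 -22 0 0 0;-22 0 -22 0 0 0;-34 0 -22 0 0 0;-46 0 -22 0 0 0;-55 0 -22 0 0 0;-55 0 -22 0 0 0;-55 0 -22 0 0 0"
}}

```text
t: 3.7
position: [0.6152, -0.109, 0.2152]
tcp_rot: [-3.141, -0.001, 1.951]
wrist_force: [-0.4, 0.1, -0.5]
width: 0.0008
finger_force: 0.0
```

Run:
```python
from h import *
import cv2
go(0,-.185,.105);go(0,-.08,.105)
a=robot.snapshot("scene")[130:320,180:480];b=robot.snapshot("top")[90:280,180:480]
cv2.imwrite("pics/m2.png",cv2.resize(np.vstack([a,b])[:,:,::-1],None,fx=1.57,fy=1.57))
```

```text
[-1.700e-03  1.000e-04  1.102e-01] [-0.    -0.001  0.   ]
[1.033e-01 1.000e-04 1.104e-01] [-0.    -0.001  0.   ]
```

View pics/m2.png

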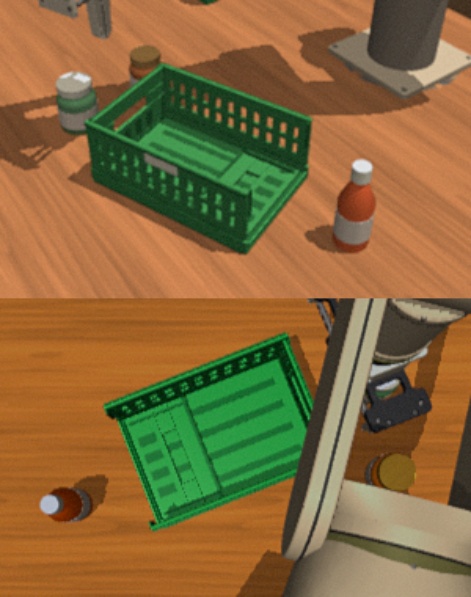

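The left wall lies flat. Now the right one, in the same way.

Call:
{"api": "creep_tool", "payload": {
  "rows": "0 0 10 0 0 0;0 0 19 0 0 0;0 0 22 0 0 0;0 0 22 0 0 0;4 0 22 0 0 0;8 0 22 0 0 0;12 0 22 0 0 0;16 0 22 0 0 0;20 0 22 0 0 0;20 0 22 0 0 0"
}}

```text
t: 5.05
position: [0.5778, -0.0155, 0.1056]
tcp_rot: [-3.141, -0.0, 1.953]
wrist_force: [0.4, -0.7, -0.6]
width: 0.0003
finger_force: 0.0
```

Call:
{"api": "creep_tool", "payload": {
  "rows": "0 0 -10 0 0 0;0 0 -20 0 0 0;0 0 -22 0 0 0;0 0 -22 0 0 0"
}}

```text
t: 5.55
position: [0.5789, -0.0176, 0.2162]
tcp_rot: [3.14, 0.001, 1.95]
wrist_force: [0.5, 1.4, -0.1]
width: 0.0001
finger_force: 0.0
```

```bash
python3 -c "
from h import *
go(-.155,0,.215);go(-.155,0,.105)"
```

```text
[ 0.0851 -0.1552  0.0009] [ 0.001  0.001 -0.   ]
[ 0.0852 -0.1553  0.1109] [ 0.001  0.001 -0.   ]
```

Converted, -0.155 m is -31, -0.145 m is -29.

Call:
{"api": "creep_tool", "payload": {
  "rows": "5 -10 0 0 0 0;11 -20 0 0 0 0;17 -29 0 0 0 0;17 -31 0 0 0 0;17 -31 0 0 0 0;17 -31 0 0 0 0"
}}

```text
t: 6.3
position: [0.4036, 0.004, 0.2152]
tcp_rot: [-3.141, -0.0, 1.95]
wrist_force: [-0.1, -0.4, -0.2]
width: 0.0004
finger_force: 0.0
```

Run:
```python
from h import *
import cv2
go(-.155,0,.105)
a=robot.snapshot("scene")[130:320,180:480];b=robot.snapshot("top")[90:280,180:480]
cv2.imwrite("pics/m3.png",cv2.resize(np.vstack([a,b])[:,:,::-1],None,fx=1.57,fy=1.57))
```

```text
[ 0.     -0.0003  0.1102] [-0.001 -0.    -0.001]
```

View pics/m3.png

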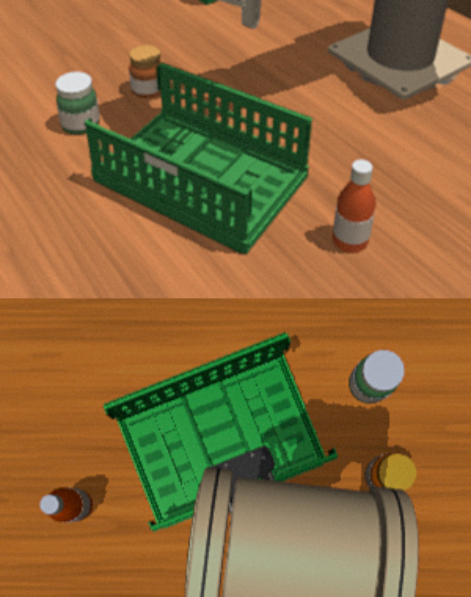

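Both end walls are flat and nothing else has moved. Near side wall next, then straight over to the far side.

Converted, 0.1 m is 20, 0.095 m is 19.

Call:
{"api": "creep_tool", "payload": {
  "rows": "0 0 10 0 0 0;0 0 19 0 0 0;0 0 22 0 0 0;0 0 22 0 0 0;0 5 22 0 0 0;0 9 22 0 0 0;0 13 22 0 0 0;0 17 22 0 0 0;0 20 22 0 0 0;0 20 22 0 0 0"
}}

```text
t: 7.65
position: [0.498, 0.0416, 0.1079]
tcp_rot: [3.139, 0.001, 1.951]
wrist_force: [-0.1, -0.1, 0.0]
width: 0.0007
finger_force: 0.0
```

Call:
{"api": "creep_tool", "payload": {
  "rows": "0 0 -10 0 0 0;0 0 -20 0 0 0;0 10 -22 0 0 0;0 20 -22 0 0 0;0 32 -22 0 0 0;0 42 -22 0 0 0;0 42 -22 0 0 0;0 42 -22 0 0 0"
}}

```text
t: 8.65
position: [0.6905, 0.1189, 0.2163]
tcp_rot: [-3.141, 0.0, 1.951]
wrist_force: [0.3, 0.4, 0.1]
width: 0.0003
finger_force: 0.0
```

Run:
```python
from h import *
import cv2
go(.155,0,.105)
a=robot.snapshot("scene")[130:320,180:480];b=robot.snapshot("top")[90:280,180:480]
cv2.imwrite("pics/m4.png",cv2.resize(np.vstack([a,b])[:,:,::-1],None,fx=1.57,fy=1.57))
```

```text
[-0.0002  0.0007  0.1113] [-0.  0. -0.]
```

View pics/m4.png

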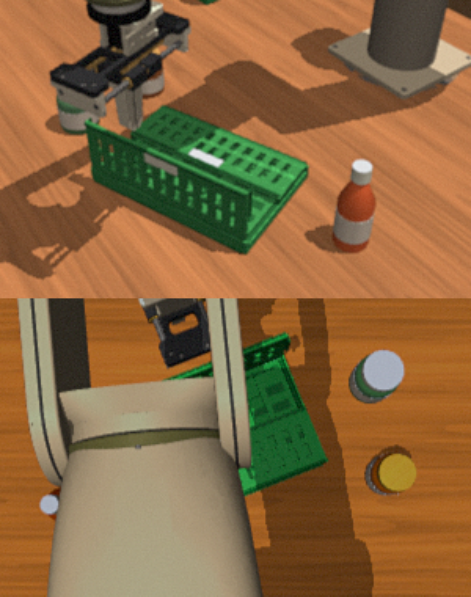

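The near wall is down. Now the far wall, then up and away.

Converted, 0.11 m is 22, -0.1 m is -20.

Call:
{"api": "creep_tool", "payload": {
  "rows": "0 0 10 0 0 0;0 0 19 0 0 0;0 0 22 0 0 0;0 0 22 0 0 0;0 -5 22 0 0 0;0 -9 22 0 0 0;0 -13 22 0 0 0;0 -17 22 0 0 0;0 -20 22 0 0 0;0 -20 22 0 0 0"
}}

```text
t: 10.0
position: [0.5993, 0.0819, 0.1091]
tcp_rot: [3.137, 0.002, 1.95]
wrist_force: [0.5, 0.2, -0.2]
width: 0.0004
finger_force: 0.0
```

Call:
{"api": "creep_tool", "payload": {
  "rows": "0 0 -10 0 0 0;0 0 -22 0 0 0;10 0 -28 0 0 0;22 0 -28 0 0 0;34 0 -28 0 0 0;46 0 -28 0 0 0;56 0 -28 0 0 0;64 0 -28 0 0 0;64 0 -28 0 0 0;64 0 -28 0 0 0"
}}

```text
t: 11.25
position: [0.4799, 0.3795, 0.2469]
tcp_rot: [3.14, 0.0, 1.951]
wrist_force: [-0.9, -0.7, -0.3]
width: 0.0005
finger_force: 0.0
```

Run:
```python
from h import *
import cv2
a=robot.snapshot("scene")[130:320,180:480];b=robot.snapshot("top")[90:280,180:480]
cv2.imwrite("pics/m5.png",cv2.resize(np.vstack([a,b])[:,:,::-1],None,fx=1.57,fy=1.57))
```

```text
(no output)
```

View pics/m5.png

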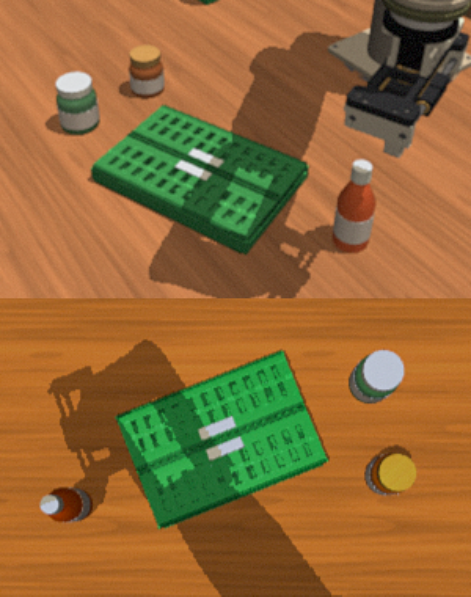

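All four walls are flat, the crate hasn't shifted, the bottle and jars are undisturbed, and the arm is clear.

```bash
python3 -c "
from rig import robot
print(robot.sign_off())"
```

```text
the job is handed in; nothing more can be done
None
```

The crate is folded flat, end walls first and then the side walls; it stayed in place, the bottle and jars look undisturbed in the last pictures, and I handed the job in at about 11 s.

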